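# Clamp a culture jar on the shaker until the clutch knob clicks

### The arm

A 7-joint arm with a two-finger parallel gripper is mounted at the origin on the work surface. World frame = base frame: x ahead of the robot, y to its left, z up, the work surface at z = 0. Lengths are in m, angles in rad, forces in N, time in s.
With the tool pointing down it reaches from about 0.4 to 0.85 m from the base axis. Payload 4.5 kg.
Tool frame: the origin (TCP) lies at the very end of the fingers, on their centre line; the grasp point (between the pads) lies 19 mm behind it (r.pinch_z is the distance from the TCP to the grasp point, in m); z points along the fingers, y is the line along which they close (so a half turn about z gives the same grasp; the last joint's range is limited). The gripper opens to 88 mm and grips with 3 to 60 N. Pads are 18 mm wide; open, the fingers measure 123 mm over their backs; the gripper's body (75 mm by 187 mm) begins 45 mm behind the grasp point.
Start: joints at [-1.135, 0.689, -0.195, 1.565, 0.157, 0.902, -0.215], TCP at [0.244, 0.575, 0.239] pointing down, gripper open.
Joint ranges: [-3.01, 3.01], [-0.46, 2.08], [-1.47, 1.51], [0.13, 2.56], [-1, 4.14], [0.04, 2.09], [-2.66, 2.66]. Speed limits (rad/s): [2.57, 2.57, 3.14, 3.14, 3.14, 3.14, 3.14].

### API

Orientations are given as a unit quaternion [x, y, z, w].
In Python, from plant import r, cams gives the robot as it stands.
- The arm moves only by the shell command python3 -m pendant 'ROWS' [FORCE]. ROWS is JSON, a list of rows, each a list of 3 entries, a list of its own where there are three numbers: the closure, from -1 (fully open) to 1 (shut), then the shift along the tool's x, y, z in mm, then the turn, a rotation vector about the tool's x, y, z in degrees. A call has 1 to 8 rows; each row shifts and turns the commanded pose from where the row before left it, along the tool's axes as they then stand; what a row does not reach is not made up. A row lasts 1/8 s, in which the tool goes at most 62.5 mm and 10.7 degrees, less where a joint would pass 70% of its speed; a pose out of reach is approached as far as the arm can. A call with a gripper value outside its range is refused whole. The fingers move at their own pace and stop on an object; FORCE is the grip in N (left out, the last holds). Time passes only in rows, so rows that do not move let the fingers close. It gives the time, the measured TCP pose, the force, the opening and the grip force at its end, in the units of the state.
- r.get_state(): the state, without advancing time (a new reading comes with each control period).
- cams.snapshot(name): name is "scene" or "top" or "wrist"; returns a dict with "img" (480x640x3 uint8, red, green, blue), "camera_matrix" (3x3 intrinsics, pixels), "camera_from_world" (4x4, takes a point from world to camera coordinates); the wrist camera has in their place "tool_from_camera" (4x4, takes a point from camera to tool coordinates, whose origin is the TCP and whose axes are the flange's). Camera axes: x right, y up, looking along -z (the intrinsics and any distortion apply to the point x, -y, -z); pixel columns grow to the right and rows downward; lengths in m; the calibration is good to about 2 mm. A picture is of the moment at which its call begins: read the wrist's pose just before it. There is no depth.
- r.finish_job(): hands the job in; it is judged then, once.
The state is a dict: "clock": time; "q": joint angles; "qd": joint speeds; "joint_torque": joint torques, N m; "tool_pos": TCP position; "eef_rot": TCP orientation; "contact_force": force on the tool from outside, world axes, zero at the start; "moment": the same for the moment, N m; "opening": opening from 0.0 (shut) to 1.0 (fully open); "finger_force": force on a finger pad.
Only numpy, scipy, OpenCV 4.12 (cv2) and the standard library are available. Lean on these libraries where they do the work, as an engineer would, in place of code of your own. Each camera call takes 0.05 s, during which the arm holds its last target. There are 200 camera calls.

### The job

Get the culture jar ready for shaking: slide it along the shaker platform, without lifting it, in between the jaw and the far fence until it stops against the side stop. Then turn the clutch knob clockwise (seen from above) so that the jaw clamps the jar against the far fence, and stop as soon as the knob's slip clutch has clicked (one click is enough, three at the most). Keep the jar upright, leave the other things where they stand, and let go.

Things in the scene. Friction and masses are not known exactly. Their poses are not given: they have to be found in the camera images.
- shaker: Orbital shaker, fixed: white base, bare aluminium platform 280 (x) by 380 (y) mm, its top 85 mm above the table. Origin on the table under the platform's centre; x points away from the robot at yaw 0. All shaker x, y in these notes are along its axes from here.
- far_fence (a point): Middle of the upper edge of the far fence's face: aluminium block 45 mm high on the platform, face at shaker x = +45 mm looking towards -x, from y = -40 to +14 mm.
- side_stop (a point): Middle of the upper edge of the side stop's face: aluminium block 45 mm high and 10 mm thick on the platform, face at shaker y = -30 mm looking towards +y, from x = -25 to +55 mm.
- nest (a point): Where the centre of the jar's underside must end, on the platform top: shaker x = 9, y = 6 mm, the jar then touching both far fence and side stop. Axes as the shaker's. The jar comes in from the open +y side, between jaw and far fence.
- jar: The only large jar on the platform: glass with a whitish cap, 72 mm in diameter, 85 mm high, 0.2 to 0.4 kg, slides on the platform against 1 to 3 N. Origin at the centre of its underside, z up. It starts 100 to 135 mm from the nest towards shaker +y, and in x from 25 mm short of the nest to 25 mm beyond it.
- jaw_face (a point): Centre of the face of the sliding jaw (aluminium with a springy rubber pad): plate from shaker y = -20 to +14 mm, top 45 mm above the platform; this point is at half height, level with the nest. It moves along shaker x to the far fence. At the start the space between jaw and fence is 10 to 25 mm more than the jar's diameter. A low arm links it to the toothed bar under the knob.
- knob_bar (a point): Middle of the top of the knob's black T-bar, on the knob's upright axis (shaker x -30, y -115 mm), 64 mm above the platform. The bar is 100 mm long along this point's x axis, 14 mm wide, 22 mm high; under it a hub 36 mm across, a steel disc 60 mm across with its top 30 mm above the platform, and a housing 66 mm square. The bar may be pushed round with a finger near one end, or gripped.
- disc_rib (a point): Small dark rib on top of the steel disc, 23.5 mm from the knob's axis. Disc and rib turn with the bar and drive the jaw: clockwise from above closes it, 45 mm per turn, 1.7 to 4.2 rad in all, about 0.08 N m while it runs free. With the jar clamped the torque rises to about 0.17 N m, the disc stands still, and the bar slips past it. The jaw stays put when the knob is let go.
- clutch_knob (a joint): How far the bar has slipped on the disc through the clutch, clockwise, in rad: near 0 (rib under the bar's +x half) until the clutch slips, then about 0.52 (30 degrees) for each click; the bar snaps forward at the click. It does not tell how far the jaw has moved.
- dish: Bystander: loose small culture dish on the platform, 56 mm across, 15 mm high. Origin at the centre of its underside.
- vial: Bystander: loose vial with white cap on the platform behind the far fence, 28 mm across, 50 mm high. Origin at the centre of its underside.
- jar_b: Bystander: larger culture jar on the table, 80 mm across, 110 mm high. Origin at the centre of its underside.
- jar_c: Bystander: culture jar on the table, 72 mm across, 85 mm high. Origin at the centre of its underside.
- dish_stack: Bystander: stack of five culture dishes on the table, 90 mm across, 75 mm high. Origin at the centre of its underside.
- tub: Bystander: clear culture tub with white lid on the table, 98 mm square, 100 mm high. Origin at the centre of its underside.
Not all that is in view belongs to the job. What is shaped like the jar but green is not meant.

How it is judged:
On the way, in this order (a step that is already met when the one before it is completed fails the run):
1. the jar is between jaw and fence, against the side stop (within 4 mm), with the clutch not yet slipped (y of jar in the frame of nest below 0.004 m and x of jar in the frame of nest between -0.03 and 0.004 m and value of joint clutch_knob below 0.25 rad), for 0.1 s.
2. the jar is clamped against the far fence (within 5 mm of the nest) and the clutch has clicked (horizontal distance between jar and nest below 0.005 m and value of joint clutch_knob above 0.4 rad and contact force between jaw and jar above 2 N), for 0.1 s.
At the end, for the whole second after the job is handed in: The jar stands upright and still within 5 mm of the nest, held between jaw and far fence with more than 2 N, and the clutch has slipped by one to three clicks (0.4 to 1.85 rad) (all of step 2 and angle between jar's own z axis and vertical below 0.06 rad and value of joint clutch_knob below 1.85 rad and linear speed of jar below 0.01 m/s); the robot touches nothing.
It fails at once if the clutch is driven past three clicks (value of joint clutch_knob above 1.85 rad).
It fails at once if the jar is lifted off the platform by more than 15 mm (z of jar in the frame of nest above 0.015 m).
It fails at once if the jar is tipped by more than 20 degrees (angle between jar's own z axis and vertical above 0.35 rad).
It fails at once if another thing is moved by more than 25 mm (distance of any of dish, vial, jar_b, jar_c, dish_stack, tub from where it was at the start of the episode above 0.025 m).
It also fails if it takes over 67 s, if anything falls off the work surface, if the arm or the gripper's body presses on something with over 40 N, if the wrist force passes 120 N, or if a joint passes its speed limit or range.

## Working session

There is one attempt and no reset: what is moved stays moved. The work goes in short steps, Python scripts to look and compute and a shell command to move; the robot and the scene stay as the last step left them, time stands still between calls to the robot, and variables do not carry over. Pictures are saved under pics/ and viewed, at most 10 in all, crops included, and the job is handed in when it is done.

```bash
ls; mkdir -p pics; python3 - <<'E'
from plant import r,cams
import cv2,numpy as np
s=r.get_state();print(s['clock'],s['tool_pos'],s['eef_rot'],s['opening'])
for n in ['scene','top']:
    d=cams.snapshot(n);cv2.imwrite(f'pics/{n}0.png',d['img'][:,:,::-1]);print(n,d['camera_matrix'],np.round(d['camera_from_world'],3),[k for k in d])
E
```

```text
pics
0.0 [0.24421444 0.57463411 0.23792315] [ 1.99511532e-01  9.79895050e-01 -9.08654863e-04 -1.15180044e-04] 0.9983984601985105
scene [[484.99136975   0.         321.38991969]
 [  0.         484.99136975 233.85970451]
 [  0.           0.           1.        ]] [[ 0.792  0.61  -0.013 -0.445]
 [-0.373  0.502  0.78   0.13 ]
 [ 0.483 -0.613  0.625 -1.505]
 [ 0.     0.     0.     1.   ]] ['img', 'camera_matrix', 'camera_from_world']
top [[437.26221571   0.         319.36920917]
 [  0.         437.26221571 239.28598914]
 [  0.           0.           1.        ]] [[-2.000e-03 -1.000e+00 -1.100e-02 -1.000e-03]
 [ 9.830e-01 -4.000e-03  1.850e-01 -5.920e-01]
 [-1.850e-01 -1.100e-02  9.830e-01 -1.193e+00]
 [ 0.000e+00  0.000e+00  0.000e+00  1.000e+00]] ['img', 'camera_matrix', 'camera_from_world']
```

View pics/scene0.png

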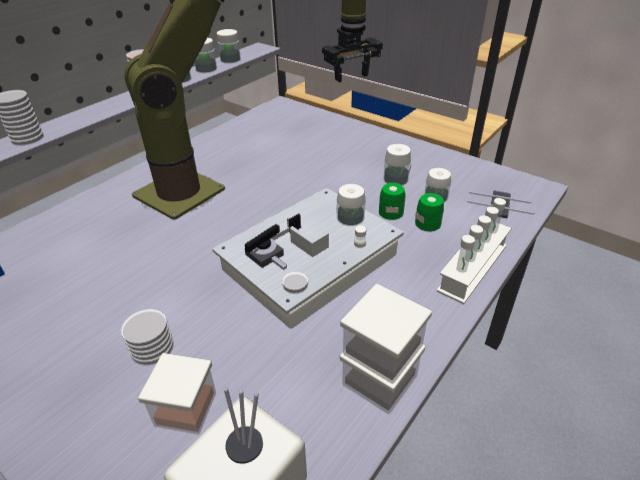

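View pics/top0.png

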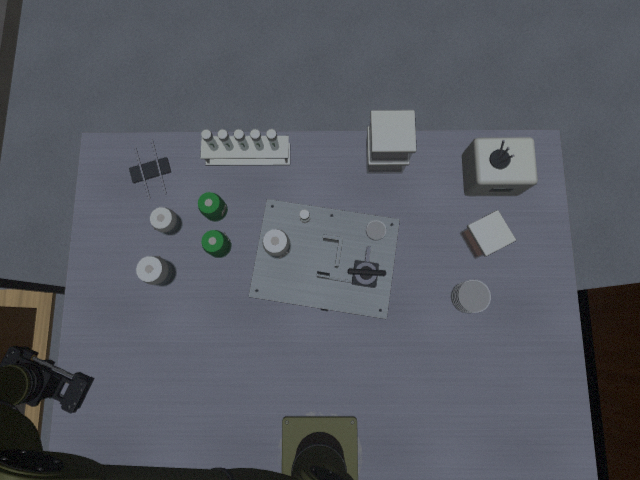

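Candidates for the jar in the top view:
- (275,243): on the platform, glass with a whitish cap. This is my choice.
- (152,269): jar_b, on the table.
- (163,220): jar_c, on the table.
- (210,204) and (213,242): green, not meant.

The knob bar is at (367,272), the jaw near (323,274), the fence near (331,240), the dish at (376,229) and the vial at (305,215).

```bash
cat > h.py <<'E'
import numpy as np,cv2
from scipy.spatial.transform import Rotation as R
def ray(d,uv,z,st=None):
    K=d['camera_matrix']
    if 'camera_from_world' in d: T=np.linalg.inv(d['camera_from_world'])
    else:
        T=np.eye(4);T[:3,:3]=R.from_quat(st['eef_rot']).as_matrix();T[:3,3]=st['tool_pos'];T=T@d['tool_from_camera']
    p=np.linalg.inv(K)@[uv[0],uv[1],1];v=T[:3,:3]@[p[0],-p[1],-p[2]]
    return T[:3,3]+v*(z-T[2,3])/v[2]
E
python3 - <<'E'
from plant import r,cams
from h import *
d=cams.snapshot('top');im=d['img']
c=cv2.resize(im[190:330,235:410],None,fx=4,fy=4,interpolation=cv2.INTER_CUBIC);cv2.imwrite('pics/crop1.png',c[:,:,::-1])
hsv=cv2.cvtColor(im,cv2.COLOR_RGB2HSV)
print(im[290,300],im[340,300],im[225,340])
for n,uv,z in [('TL',(267,200),.085),('TR',(399,218),.085),('BR',(387,318),.085),('BL',(249,297),.085),('jarcap',(275,243),.17),('knob',(367,272),.149),('greenA',(213,235),.085)]:
    print(n,ray(d,uv,z).round(3))
w=cams.snapshot('wrist');print(w['tool_from_camera'].round(3),w['camera_matrix'])
E
```

```text
[108 116 123] [100 102 117] [112 119 126]
TL [0.7   0.145 0.085]
TR [ 0.646 -0.227  0.085]
BR [ 0.37  -0.185  0.085]
BL [0.427 0.188 0.085]
jarcap [0.561 0.11  0.17 ]
knob [ 0.487 -0.128  0.149]
greenA [0.599 0.294 0.085]
[[ 0.     0.955  0.297  0.077]
 [ 1.    -0.001  0.    -0.   ]
 [ 0.     0.297 -0.955 -0.146]
 [ 0.     0.     0.     1.   ]] [[393.73031426   0.         318.28154257]
 [  0.         393.73031426 245.96252502]
 [  0.           0.           1.        ]]
```

View pics/crop1.png

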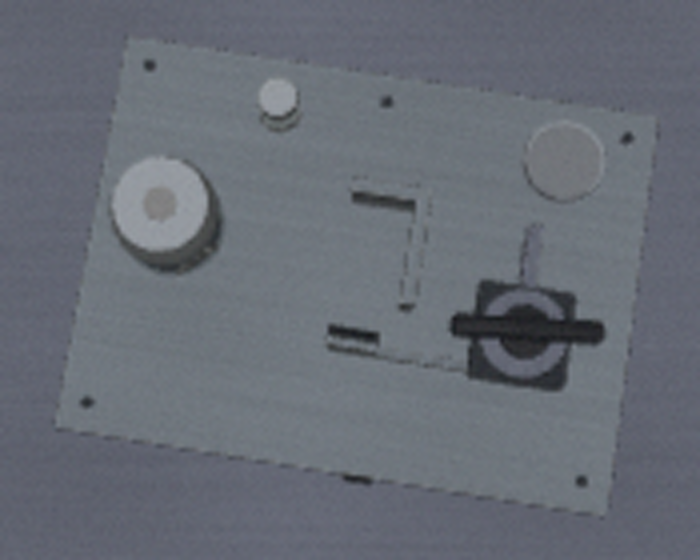

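The crop confirms the choice: jar cap at crop (160,204), with the fence, stop, jaw and T-bar knob all clear. Next I refine the shaker pose and the jar position.

```bash
cat >> h.py <<'E'
def to(st,pos,rot):
    """shift (mm, tool axes now) and turn (deg) to reach pos, rot(Rotation)"""
    A=R.from_quat(st['eef_rot']);print('shift',(A.inv().apply(np.array(pos)-st['tool_pos'])*1000).round(1),'turn',np.degrees((A.inv()*rot).as_rotvec()).round(1))
def down(yaw): # tool y points at world angle yaw (deg)
    y=np.array([np.cos(np.radians(yaw)),np.sin(np.radians(yaw)),0]);z=np.array([0,0,-1.]);return R.from_matrix(np.c_[np.cross(y,z),y,z])
E
python3 - <<'E'
from plant import r,cams
from h import *
d=cams.snapshot('top');im=d['img']
b=cv2.GaussianBlur(im,(5,5),0).astype(int)
m=((b[:,:,1]-b[:,:,0]>4)&(b[:,:,0]>80)).astype(np.uint8)
m[:185]=0;m[335:]=0;m[:,:240]=0;m[:,405:]=0
m=cv2.morphologyEx(m,cv2.MORPH_OPEN,np.ones((3,3)))
cs,_=cv2.findContours(m,0,2);c=max(cs,key=cv2.contourArea)
P=np.array([ray(d,p[0],.085)[:2] for p in cv2.convexHull(c)],np.float32)*1000
(cx,cy),sz,a=cv2.minAreaRect(P);print(cx,cy,sz,a)
g=im[215:275,255:300];hs=cv2.cvtColor(g,cv2.COLOR_RGB2GRAY);mm=(hs>140).astype(np.uint8)
cs,_=cv2.findContours(mm,0,2);c=max(cs,key=cv2.contourArea);(u,v),rad=cv2.minEnclosingCircle(c);print('cap',u+255,v+215,rad)
j=ray(d,(u+255,v+215),.17)
sc=np.array([cx,cy])/1000; yaw=-(90-a) if a>45 else a
yaw=yaw if abs(yaw)<30 else np.nan
Rz=R.from_euler('z',yaw,degrees=True)
f=lambda p:(Rz.inv().apply(np.r_[p[:2]-sc,0])*1000)[:2].round(1)
o=np.array([235,190])
print('yaw',yaw,'jar',j,f(j),'knob',f(ray(d,(367,272),.149)))
for n,uv,z in [('barL',(452,325),.149),('barR',(604,332),.149),('jawedge top L',(330,325),.13),('jaw top R',(380,332),.13),('fence faceL',(352,193),.13),('fence R',(415,205),.13),('dish',(565,162),.1),('vial',(278,97),.135)]:
    print(n,f(ray(d,o+np.array(uv)/4,z)))
E
```

```text
535.9296264648438 -18.0230712890625 (383.27667236328125, 287.25439453125) 80.68267059326172
cap 274.4640712738037 240.35029983520508 11.614787101745605
yaw -9.317329406738281 jar [0.56773521 0.11171059 0.17      ] [ 10.4 133.2] knob [ -30.5 -116.3]
barL [-36.4 -67.3]
barR [ -25.2 -165.3]
jawedge top L [-46.8  11.6]
jaw top R [-46.2 -21.8]
fence faceL [43.2 11.3]
fence R [ 41.7 -31.7]
dish [  93.4 -129.2]
vial [99.5 70.9]
```

```bash
python3 - <<'E'
from plant import r
from h import *
to(r.get_state(),[.567,.112,.24],down(81)); to(r.get_state(),[.567,.112,.24],down(-99))
E
```

```text
shift [-478.  -299.9   -1.4] turn [ -0.  -0. -14.]
shift [-478.  -299.9   -1.4] turn [-0.00e+00  1.00e-01  1.66e+02]
```

```bash
python3 -m pendant '[[-1,[-48,-30,0],[0,0,0]],[-1,[-48,-30,0],[0,0,0]],[-1,[-48,-30,0],[0,0,0]],[-1,[-48,-30,0],[0,0,0]],[-1,[-48,-30,0],[0,0,0]],[-1,[-48,-30,0],[0,0,0]],[-1,[-48,-30,0],[0,0,0]],[-1,[-48,-30,0],[0,0,0]]]' 
python3 -m pendant '[[-1,[-47,-30,0],[0,0,0]],[-1,[-47,-30,0],[0,0,0]],[-1,[0,0,0],[0,0,-7]],[-1,[0,0,0],[0,0,-7]],[-1,[0,0,0],[0,0,0]],[-1,[0,0,0],[0,0,0]]]' 
python3 - <<'E'
from plant import r,cams
from h import *
s=r.get_state();w=cams.snapshot('wrist');print(s['clock'],s['tool_pos'],s['q'].round(2) if hasattr(s['q'],'round') else s['q'])
to(s,[.567,.112,.24],down(81))
cv2.imwrite('pics/w1.png',w['img'][:,:,::-1])
E
```

```text
clock: 1.25
tool_pos: [0.5049, 0.2027, 0.2388]
eef_rot: [0.199, 0.98, 0.0, 0.0]
contact_force: [1.1, -0.1, 0.4]
opening: 1.001
finger_force: 0.0
clock: 2.0
tool_pos: [0.5669, 0.1123, 0.2387]
eef_rot: [0.08, 0.997, 0.0, -0.0]
contact_force: [0.0, -0.0, -0.3]
opening: 1.001
finger_force: 0.0
2.0 [0.56692976 0.11232369 0.23870436] [-0.08  0.64 -0.33  1.71  0.26  0.84  0.89]
shift [-0.1 -0.3 -1.3] turn [ 0.  -0.  -0.1]
```

View pics/w1.png

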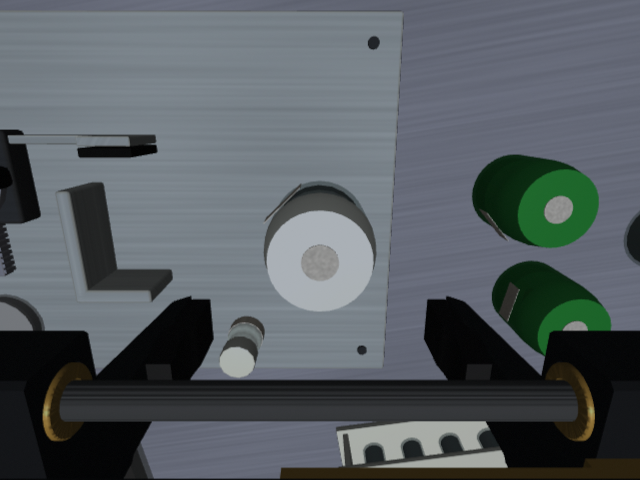

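The wrist view shows the jar cap centred at about (320,260). The fence top corner is near (172,270), the side stop near (103,184) and the jaw pad near (157,150).

```bash
python3 - <<'E'
from plant import r,cams
from h import *
s=r.get_state();w=cams.snapshot('wrist');im=w['img']
sc=np.array([.536,-.018]);
g=cv2.cvtColor(im,cv2.COLOR_RGB2GRAY)[190:330,250:390];c=max(cv2.findContours((g>140).astype(np.uint8),0,2)[0],key=cv2.contourArea)
(u,v),rad=cv2.minEnclosingCircle(c);u+=250;v+=190;print(u,v,rad)
for yaw in (-8.7,-9.3):
  f=lambda p:(R.from_euler('z',yaw,degrees=True).inv().apply(np.r_[p[:2]-sc,0])*1000)[:2].round(1)
  for n,uv,z in [('cap',(u,v),.17),('capR',(u+rad,v),.17),('fence face +y end',(172,270),.13),('stop',(103,184),.13),('stop low',(117,269),.13),('jawpad',(157,150),.13),('cornerfar',(404,12),.085),('cornernear',(382,367),.085)]:
    p=ray(w,uv,z,s);print(n,p[:2].round(4),f(p))
E
```

```text
319.31661224365234 261.6280288696289 53.38532257080078
cap [0.5663 0.1128] [ 10.2 133.9]
capR [0.5712 0.1433] [ 10.4 164.8]
fence face +y end [0.5704 0.0093] [29.9 32.1]
stop [ 0.5058 -0.019 ] [-29.7  -5.5]
stop low [ 0.5637 -0.028 ] [28.9 -5.7]
jawpad [0.4906 0.0214] [-50.8  32.1]
cornerfar [0.4292 0.1925] [-137.4  191.9]
cornernear [0.7022 0.1474] [139.2 188.7]
cap [0.5663 0.1128] [  8.8 134. ]
capR [0.5712 0.1433] [  8.7 164.9]
fence face +y end [0.5704 0.0093] [29.5 32.5]
stop [ 0.5058 -0.019 ] [-29.6  -5.8]
stop low [ 0.5637 -0.028 ] [29.  -5.4]
jawpad [0.4906 0.0214] [-51.1  31.6]
cornerfar [0.4292 0.1925] [-139.4  190.5]
cornernear [0.7022 0.1474] [137.3 190.1]
```

```bash
python3 -m pendant '[[-1,[0,0,30],[0,0,0]],[-1,[0,0,30],[0,0,0]],[-1,[0,0,25],[0,0,0]],[-1,[0,0,16],[0,0,0]],[-1,[0,0,0],[0,0,0]],[1,[0,0,0],[0,0,0]],[1,[0,0,0],[0,0,0]],[1,[0,0,0],[0,0,0]]]' 15
python3 -m pendant '[[1,[0,0,0],[0,0,0]],[1,[0,0,0],[0,0,0]],[1,[0,0,0],[0,0,0]],[1,[0,0,0],[0,0,0]]]' 15
python3 - <<'E'
from plant import r
from h import *
s=r.get_state();A=R.from_euler('z',-9.2,degrees=True);g=lambda x,y:np.r_[np.array([.536,-.018])+A.apply([x,y,0])[:2]/1000,s['tool_pos'][2]]
print((A.inv().apply(s['tool_pos']-np.array([.536,-.018,0]))*1000).round(1));to(s,g(0,100),down(80.8));to(s,g(0,12),down(80.8))
E
```

```text
clock: 3.1
tool_pos: [0.5678, 0.1125, 0.1387]
eef_rot: [0.079, 0.997, 0.0, 0.001]
contact_force: [0.4, -0.1, 3.4]
opening: 0.809
finger_force: 15.0
clock: 3.6
tool_pos: [0.5678, 0.1125, 0.1387]
eef_rot: [0.079, 0.997, 0.0, 0.001]
contact_force: [-0.3, -0.2, 6.1]
opening: 0.806
finger_force: 15.0
[ 10.5 133.9 138.7]
shift [ 10.6 -33.9  -0.1] turn [0.1 0.1 0.2]
shift [ 1.090e+01 -1.219e+02 -1.000e-01] turn [0.1 0.1 0.2]
```

```bash
python3 -m pendant '[[1,[5,-5,-0.5],[0,0,0]],[1,[5.5,-15,0],[0,0,0]],[1,[0,-15,0],[0,0,0]],[1,[0,-15,0],[0,0,0]],[1,[0,-15,0],[0,0,0]],[1,[0,-15,0],[0,0,0]],[1,[0,-15,0],[0,0,0]],[1,[0,-15,0],[0,0,0]]]' 
python3 -m pendant '[[1,[0,-6,0],[0,0,0]],[1,[0,-4,0],[0,0,0]],[1,[0,0,0],[0,0,0]],[1,[0,0,0],[0,0,0]]]'
python3 - <<'E'
from plant import r,cams
from h import *
s=r.get_state();A=R.from_euler('z',-9.2,degrees=True)
print((A.inv().apply(s['tool_pos']-np.array([.536,-.018,0]))*1000).round(1),s['opening'],A.inv().apply(s['contact_force']).round(1))
w=cams.snapshot('wrist');cv2.imwrite('pics/w2.png',w['img'][:,:,::-1])
E
```

```text
clock: 4.6
tool_pos: [0.5391, 0.005, 0.1387]
eef_rot: [0.079, 0.997, 0.001, 0.0]
contact_force: [1.8, 4.4, 5.3]
opening: 0.809
finger_force: 15.0
clock: 5.1
tool_pos: [0.5374, -0.0055, 0.1386]
eef_rot: [0.079, 0.997, 0.0, 0.0]
contact_force: [-0.2, 1.7, 5.7]
opening: 0.807
finger_force: 15.0
[ -0.6  12.6 138.6] 0.8067319688108909 [-0.5  1.6  5.7]
```

View pics/w2.png

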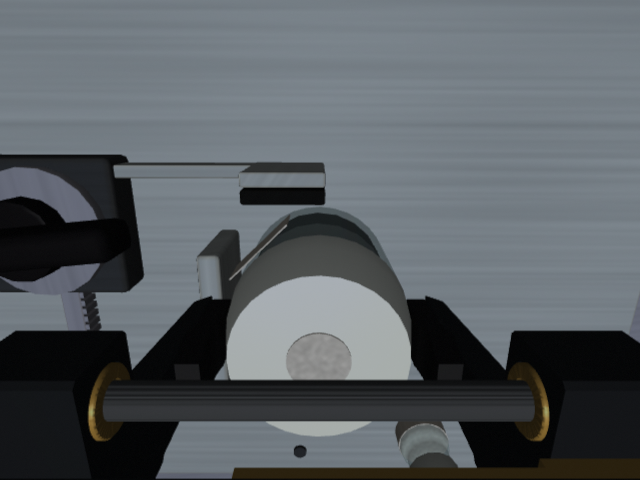

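The jar is now between the jaw (pad at about (283,195)) and the fence, with the side stop just to its left at (220,260). I creep on to the stop.

```bash
python3 -m pendant '[[1,[0,-2,0],[0,0,0]],[1,[0,-2,0],[0,0,0]],[1,[0,0,0],[0,0,0]],[1,[0,0,0],[0,0,0]]]'; python3 -m pendant '[[1,[0,-2,0],[0,0,0]],[1,[0,0,0],[0,0,0]],[1,[0,0,0],[0,0,0]]]';python3 -m pendant '[[1,[0,-1,0],[0,0,0]],[1,[0,0,0],[0,0,0]],[1,[0,0,0],[0,0,0]]]'
```

```text
clock: 5.65
tool_pos: [0.5369, -0.0087, 0.1386]
eef_rot: [0.079, 0.997, 0.0, 0.0]
contact_force: [1.0, 3.2, 5.6]
opening: 0.807
finger_force: 15.0
clock: 6.02
tool_pos: [0.5366, -0.0106, 0.1386]
eef_rot: [0.079, 0.997, 0.0, 0.0]
contact_force: [0.3, 3.5, 6.5]
opening: 0.81
finger_force: 15.0
clock: 6.4
tool_pos: [0.5365, -0.0108, 0.1386]
eef_rot: [0.078, 0.997, 0.001, 0.0]
contact_force: [1.3, 4.9, 5.9]
opening: 0.807
finger_force: 15.0
```

```bash
python3 -m pendant '[[1,[0,-1.5,0],[0,0,0]],[1,[0,0,0],[0,0,0]],[1,[0,0,0],[0,0,0]]]'; python3 -m pendant '[[1,[0,-1.5,0],[0,0,0]],[1,[0,0,0],[0,0,0]],[1,[0,0,0],[0,0,0]]]'
```

```text
clock: 6.78
tool_pos: [0.5365, -0.0109, 0.1387]
eef_rot: [0.078, 0.997, 0.002, 0.001]
contact_force: [0.3, 6.0, 5.8]
opening: 0.804
finger_force: 15.0
clock: 7.15
tool_pos: [0.5365, -0.011, 0.1388]
eef_rot: [0.077, 0.997, 0.003, 0.001]
contact_force: [0.9, 10.3, 5.4]
opening: 0.808
finger_force: 15.0
```

The tool has stalled with about 10 N against the stop. I relieve the push, release and rise.

```bash
python3 -m pendant '[[1,[0,2.5,0],[0,0,0]],[1,[0,0,0],[0,0,0]],[-1,[0,0,0],[0,0,0]],[-1,[0,0,0],[0,0,0]],[-1,[0,0,0],[0,0,0]],[-1,[0,0,-25],[0,0,0]],[-1,[0,0,-40],[0,0,0]],[-1,[0,0,-30],[0,0,0]]]'
python3 - <<'E'
from plant import r,cams
from h import *
s=r.get_state();A=R.from_euler('z',-9.2,degrees=True);print(s['q'])
k=np.array([.536,-.018])+A.apply([-30,-115,0])[:2]/1000;print(k)
w=cams.snapshot('wrist');cv2.imwrite('pics/w3.png',w['img'][:,:,::-1])
g=cv2.cvtColor(w['img'],cv2.COLOR_RGB2GRAY)[190:330,240:400];c=max(cv2.findContours((g>140).astype(np.uint8),0,2)[0],key=cv2.contourArea)
(u,v),rad=cv2.minEnclosingCircle(c);print(u+240,v+190,rad)
p=ray(w,(u+240,v+190),.17,s);print((A.inv().apply(p-np.array([.536,-.018,0]))*1000).round(1))
to(s,[k[0],k[1],.23],down(81)) 
E
```

```text
clock: 8.15
tool_pos: [0.5364, -0.0126, 0.2343]
eef_rot: [0.079, 0.997, -0.0, -0.0]
contact_force: [0.2, 0.6, -1.0]
opening: 0.999
finger_force: 0.0
[ 0.16538401  0.59455093 -0.36911015  1.83216598  0.29536079  0.76917887
  1.05278221]
[ 0.48799958 -0.12672423]
321.9049377441406 263.7668685913086 54.96979522705078
[ -1.4   7.1 170. ]
shift [  29.9 -120.3    4.4] turn [-0.  -0.  -0.1]
```

View pics/w3.png

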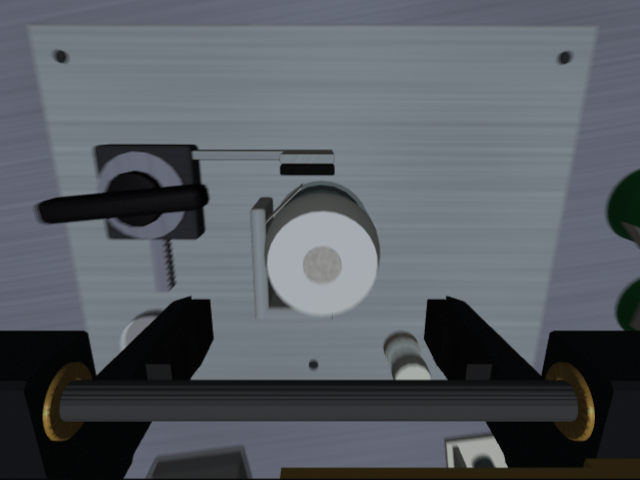

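The jar is released at shaker (-1, 7), upright against the stop (stop face at pixel x ≈ 262). The bar ends are at (40,212) and (208,195). I move over the knob and turn for the grip.

```bash
python3 -m pendant '[[-1,[10,-40,0],[0,0,0]],[-1,[10,-40,0],[0,0,0]],[-1,[10,-40,0],[0,0,0]],[-1,[0,0,0],[0,0,-10.7]],[-1,[0,0,0],[0,0,-10.7]],[-1,[0,0,0],[0,0,-10.7]],[-1,[0,0,0],[0,0,-10.7]],[-1,[0,0,0],[0,0,-10.7]]]'
python3 -m pendant '[[-1,[0,0,0],[0,0,-10.7]],[-1,[0,0,0],[0,0,-10.7]],[-1,[0,0,0],[0,0,-10.7]],[-1,[0,0,0],[0,0,-10.7]],[-1,[0,0,0],[0,0,0]],[-1,[0,0,0],[0,0,0]]]'
python3 - <<'E'
from plant import r,cams
from h import *
s=r.get_state();print(s['q'].round(2),s['moment'])
w=cams.snapshot('wrist');im=w['img'];cv2.imwrite('pics/w4.png',im[:,:,::-1])
K=np.array([.488,-.1267]); to(s,[*K,.23],down(177.3))
E
```

```text
clock: 9.2
tool_pos: [0.4875, -0.1264, 0.2327]
eef_rot: [-0.381, 0.925, 0.0, -0.001]
contact_force: [-0.7, -0.2, 0.8]
opening: 1.0
finger_force: 0.0
clock: 9.95
tool_pos: [0.4879, -0.1261, 0.2329]
eef_rot: [-0.689, 0.725, 0.0, -0.0]
contact_force: [0.2, -0.2, -0.2]
opening: 1.004
finger_force: 0.0
[ 0.69  0.66 -0.87  1.91  0.66  0.88  2.57] [0.1229834  0.09605774 0.00384173]
shift [ 0.6 -0.2  2.9] turn [ 0.  -0.  -0.2]
```

View pics/w4.png

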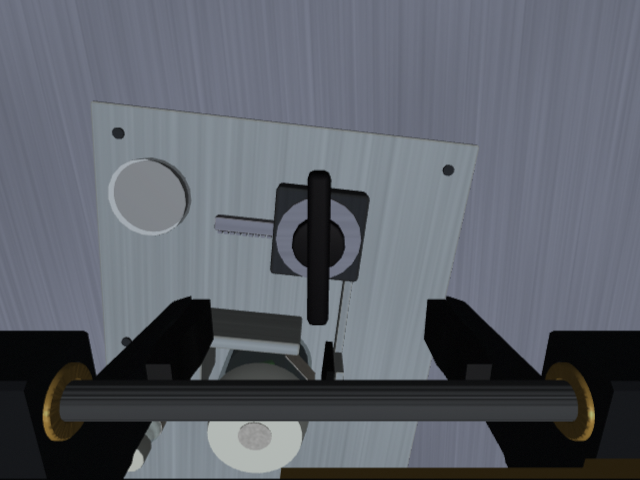

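The bar stands vertical in the picture from (319,170) to (317,325), so the gripper is square to it. I check the centre and then descend.

```bash
python3 - <<'E'
from plant import r,cams
from h import *
s=r.get_state();w=cams.snapshot('wrist')
a=ray(w,(319,171),.149,s);b=ray(w,(317,325),.149,s);print(a,b,np.linalg.norm(a-b))
m=(a+b)/2;v=a-b;to(s,[m[0],m[1],.131],down(np.degrees(np.arctan2(v[1],v[0]))-90))
E
```

```text
[ 0.48491557 -0.17699801  0.149     ] [ 0.49110215 -0.0777489   0.149     ] 0.09944173870274814
shift [ 1.30e+00 -1.00e-01  1.02e+02] turn [ 0.  -0.   0.7]
```

```bash
python3 -m pendant '[[-1,[1,0,40],[0,0,0]],[-1,[0,0,40],[0,0,0]],[-1,[0,0,22],[0,0,0]],[1,[0,0,0],[0,0,0]],[1,[0,0,0],[0,0,0]],[1,[0,0,0],[0,0,0]],[1,[0,0,0],[0,0,0]],[1,[0,0,0],[0,0,0]]]' 30
python3 -m pendant '[[1,[0,0,0],[0,0,0]],[1,[0,0,0],[0,0,0]]]' 30
python3 -c "
from plant import r
s=r.get_state();print(s['moment'],s['joint_torque'][6],s['q'][6])"
```

```text
clock: 11.05
tool_pos: [0.4884, -0.127, 0.1316]
eef_rot: [-0.69, 0.724, -0.0, 0.0]
contact_force: [0.2, -0.8, -0.3]
opening: 0.459
finger_force: 0.0
clock: 11.3
tool_pos: [0.4882, -0.1269, 0.1312]
eef_rot: [-0.69, 0.724, 0.0, 0.0]
contact_force: [0.1, 1.6, -0.3]
opening: 0.228
finger_force: 0.0
[ 0.06876255  0.1019538  -0.01653709] -3.143236199321109e-05 2.393955205113319
```

```bash
python3 -m pendant '[[1,[0,0,0],[0,0,0]],[1,[0,0,0],[0,0,0]],[1,[0,0,0],[0,0,0]],[1,[0,0,0],[0,0,10]],[1,[0,0,0],[0,0,10]],[1,[0,0,0],[0,0,0]]]' 30
python3 -c "
from plant import r
s=r.get_state();print(s['moment'],s['joint_torque'],s['q'])"
```

```text
clock: 12.05
tool_pos: [0.4876, -0.1269, 0.1311]
eef_rot: [-0.555, 0.832, 0.0, -0.001]
contact_force: [-1.9, 0.2, -0.6]
opening: 0.157
finger_force: 30.0
[ 0.17574122  0.37954539 -0.05867181] [ -0.40298654 -47.06528306  -6.36483908  -8.8936159    0.13411556
  -0.30911878  -0.42966309] [ 0.5437492   0.77570983 -0.63321857  2.0099788   0.79501144  0.62020757
  2.11497731]
```

```bash
cat > m.py <<'E'
from plant import r
from h import *
s=r.get_state();y=R.from_quat(s['eef_rot']).as_matrix()[:,1]
print('tool y angle',np.degrees(np.arctan2(y[1],y[0])).round(1),'Mz',round(s['moment'][2],3),'q',np.round(s['q'],2))
E
python3 -m pendant '[[1,[0,0,0],[0,0,10]],[1,[0,0,0],[0,0,10]],[1,[0,0,0],[0,0,10]],[1,[0,0,0],[0,0,10]]]'; python3 m.py
python3 -m pendant '[[1,[0,0,0],[0,0,10]],[1,[0,0,0],[0,0,10]],[1,[0,0,0],[0,0,10]],[1,[0,0,0],[0,0,10]]]'; python3 m.py
```

```text
clock: 12.55
tool_pos: [0.4871, -0.1263, 0.1311]
eef_rot: [-0.235, 0.972, 0.001, -0.001]
contact_force: [-3.1, 1.9, 0.5]
opening: 0.155
finger_force: 30.0
tool y angle 117.2 Mz 0.102 q [ 0.44  0.74 -0.45  2.02  0.62  0.52  1.59]
clock: 13.05
tool_pos: [0.487, -0.1255, 0.131]
eef_rot: [0.111, 0.994, 0.001, -0.001]
contact_force: [-3.2, 1.3, 1.9]
opening: 0.159
finger_force: 30.0
tool y angle 77.3 Mz 0.076 q [ 0.32  0.72 -0.26  2.02  0.39  0.45  1.11]
```

```bash
python3 -m pendant '[[1,[0,0,0],[0,0,10]],[1,[0,0,0],[0,0,10]],[1,[0,0,0],[0,0,10]]]' | grep force; python3 m.py
for i in 1; do python3 -m pendant '[[1,[0,0,0],[0,0,8]],[1,[0,0,0],[0,0,0]]]'|grep force; python3 m.py; done
python3 -m pendant '[[1,[0,0,0],[0,0,8]],[1,[0,0,0],[0,0,0]]]'|grep force; python3 m.py; python3 -m pendant '[[1,[0,0,0],[0,0,8]],[1,[0,0,0],[0,0,0]]]'|grep force; python3 m.py
```

```text
contact_force: [-1.8, 3.2, 1.6]
finger_force: 30.0
tool y angle 47.3 Mz 0.057 q [ 0.24  0.71 -0.13  2.03  0.2   0.42  0.78]
contact_force: [-3.0, 5.1, 3.5]
finger_force: 30.0
tool y angle 39.6 Mz -0.033 q [ 0.22  0.71 -0.09  2.03  0.15  0.41  0.7 ]
contact_force: [-3.4, 5.9, 2.6]
finger_force: 30.0
tool y angle 31.7 Mz -0.042 q [ 0.2   0.71 -0.06  2.03  0.09  0.41  0.62]
contact_force: [-2.1, 6.2, 2.6]
finger_force: 30.0
tool y angle 23.7 Mz -0.011 q [ 0.18  0.71 -0.03  2.03  0.04  0.41  0.53]
```

```bash
python3 - <<'E'
from plant import r,cams
from h import *
a=cams.snapshot('wrist')['img'];b=cams.snapshot('top')['img'][190:330,235:410]
cv2.imwrite('pics/w5.png',np.vstack([cv2.resize(a,(400,300)),cv2.resize(b,(400,300),interpolation=cv2.INTER_CUBIC)])[:,:,::-1])
E
```

```text
(no output)
```

View pics/w5.png

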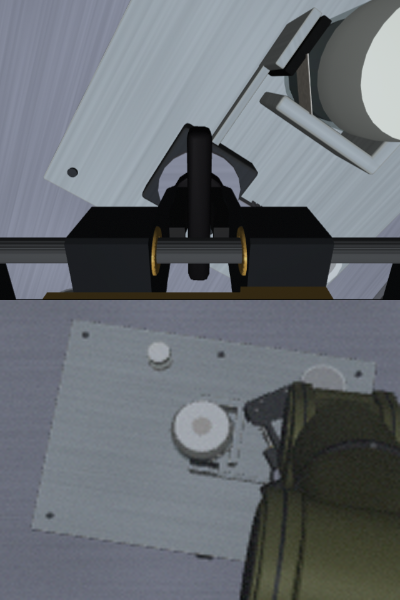

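The wrist view shows the jaw pad up against the jar and the bar still in the grip. The top view shows the jar cap unobstructed, so I track it there.

```bash
cat > j.py <<'E'
from plant import r,cams
from h import *
d=cams.snapshot('top');im=d['img'][225:275,300:350]
g=cv2.cvtColor(im,cv2.COLOR_RGB2GRAY);mm=(g>140).astype(np.uint8)
c=max(cv2.findContours(mm,0,2)[0],key=cv2.contourArea);M=cv2.moments(c);u,v=M['m10']/M['m00']+300,M['m01']/M['m00']+225
A=R.from_euler('z',-9.2,degrees=True);p=ray(d,(u,v),.17);print('jar',(A.inv().apply(p-np.array([.536,-.018,0]))*1000).round(1),cv2.minEnclosingCircle(c)[1])
E
python3 j.py; python3 -m pendant '[[1,[0,0,0],[0,0,8]],[1,[0,0,0],[0,0,0]]]'|grep force; python3 m.py; python3 j.py
```

```text
jar [  9.4   6.  170. ] 11.752758979797363
contact_force: [-0.5, 5.4, 3.5]
finger_force: 30.0
tool y angle 15.7 Mz -0.008 q [ 0.16  0.71  0.01  2.03 -0.02  0.4   0.45]
jar [  9.6   5.9 170. ] 11.67776107788086
```

The jar now sits at the nest, (9.5, 6). I advance a little further and look for the rib.

```bash
for k in 1; do python3 -m pendant '[[1,[0,0,0],[0,0,8]],[1,[0,0,0],[0,0,0]]]'|grep force; python3 m.py;  python3 -m pendant '[[1,[0,0,0],[0,0,8]],[1,[0,0,0],[0,0,0]]]'|grep force; python3 m.py; python3 -m pendant '[[1,[0,0,0],[0,0,8]],[1,[0,0,0],[0,0,0]]]'|grep force; python3 m.py; done; python3 j.py
python3 - <<'E'
from plant import r,cams
from h import *
a=cams.snapshot('wrist')['img']
cv2.imwrite('pics/w6.png',cv2.resize(a[160:360,200:440],None,fx=3,fy=3,interpolation=cv2.INTER_CUBIC)[:,:,::-1])
E
```

```text
contact_force: [-1.9, 5.2, 1.5]
finger_force: 30.0
tool y angle 7.7 Mz 0.014 q [ 0.14  0.71  0.04  2.03 -0.07  0.4   0.37]
contact_force: [-1.2, 5.5, 2.7]
finger_force: 30.0
tool y angle -0.3 Mz 0.073 q [ 0.12  0.71  0.07  2.03 -0.13  0.4   0.28]
contact_force: [-0.5, 6.5, 2.6]
finger_force: 30.0
tool y angle -8.3 Mz 0.082 q [ 0.09  0.71  0.11  2.03 -0.18  0.4   0.2 ]
jar [  9.7   5.9 170. ] 11.67776107788086
```

View pics/w6.png

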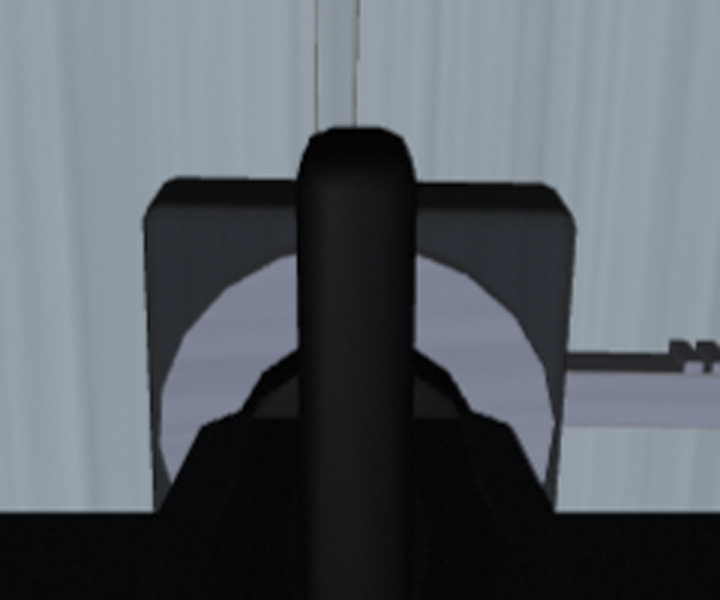

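The rib is still hidden, but Mz is rising as the clamp tightens. I continue in small steps.

```bash
python3 -m pendant '[[1,[0,0,0],[0,0,6]],[1,[0,0,0],[0,0,0]]]'|grep contact; python3 m.py;  python3 -m pendant '[[1,[0,0,0],[0,0,6]],[1,[0,0,0],[0,0,0]]]'|grep contact; python3 m.py; python3 -m pendant '[[1,[0,0,0],[0,0,6]],[1,[0,0,0],[0,0,0]]]'|grep contact; python3 m.py
cat > k.py <<'E'
import sys
from plant import r,cams
from h import *
a=cams.snapshot('wrist')['img'][160:360,200:440]
g=cv2.cvtColor(a,cv2.COLOR_RGB2GRAY)
# bright disc row profile: dark spots off the bar on the disc annulus
h=cv2.resize(a,None,fx=2,fy=2,interpolation=cv2.INTER_CUBIC);cv2.imwrite(sys.argv[1],h[:,:,::-1])
E
python3 k.py pics/k1.png
```

```text
contact_force: [-1.2, 5.2, 2.2]
tool y angle -14.2 Mz 0.114 q [ 0.08  0.72  0.13  2.03 -0.23  0.41  0.14]
contact_force: [0.5, 5.2, 2.4]
tool y angle -20.2 Mz 0.151 q [ 0.06  0.72  0.16  2.03 -0.27  0.41  0.08]
contact_force: [0.3, 6.1, 1.7]
tool y angle -26.2 Mz 0.172 q [ 0.05  0.72  0.18  2.03 -0.31  0.41  0.01]
```

View pics/k1.png

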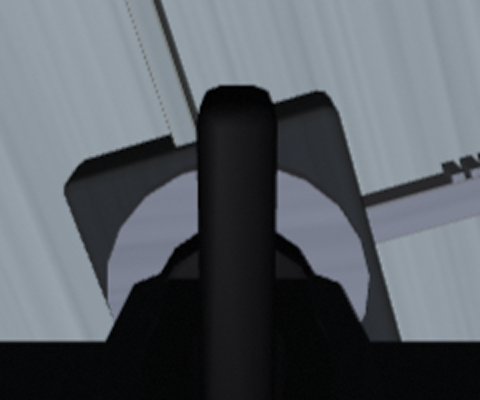

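The bar has turned about 204° and Mz is 0.17, near the slip torque. The disc to the left and right of the bar is still clean. From here I check the ring on the disc and the rack position numerically.

```bash
cat > k.py <<'E'
from plant import r,cams
from h import *
s=r.get_state();w=cams.snapshot('wrist');g=cv2.cvtColor(w['img'],cv2.COLOR_RGB2GRAY)
T=np.eye(4);T[:3,:3]=R.from_quat(s['eef_rot']).as_matrix();T[:3,3]=s['tool_pos'];C=np.linalg.inv(T@w['tool_from_camera'])
def px(p):
    q=C[:3,:3]@p+C[:3,3];q=w['camera_matrix']@[q[0],-q[1],-q[2]];return q[:2]/q[2]
X=T[:3,0];a0=np.arctan2(X[1],X[0]);K=np.array([.488,-.1267])
v=[]
for d in range(-180,180,6): # deg lag (ccw) behind the bar's camera-side half
    t=a0+np.radians(d);u=px(np.r_[K+.0235*np.array([np.cos(t),np.sin(t)]),.118]).round().astype(int);v.append((d,int(g[u[1],u[0]])))
print(' '.join(f'{d}:{b}' for d,b in v if abs(d)<=108))
# toothed bar / link: jaw travel: brightness along shaker x at the link arm
A=R.from_euler('z',-9.2,degrees=True);o=np.array([.536,-.018,0])
P=np.array([[px(o+A.apply([x/1000,-60/1000,.095]))] for x in np.arange(-65,-5,.5)],np.float32)
L=cv2.remap(g,P,None,cv2.INTER_LINEAR).ravel().astype(int);e=np.diff(L);i=np.argsort(-abs(e))[:4];print('link edges',[(float(-65+.5*k),int(e[k])) for k in sorted(i)])
E
python3 k.py; python3 -m pendant '[[1,[0,0,0],[0,0,4]],[1,[0,0,0],[0,0,0]]]'|grep contact; python3 m.py; python3 -m pendant '[[1,[0,0,0],[0,0,4]],[1,[0,0,0],[0,0,0]]]'|grep contact; python3 m.py; python3 k.py;python3 j.py
```

```text
-108:8 -102:7 -96:8 -90:6 -84:107 -78:131 -72:126 -66:130 -60:129 -54:126 -48:125 -42:129 -36:132 -30:130 -24:127 -18:7 -12:17 -6:21 0:26 6:29 12:26 18:13 24:129 30:128 36:127 42:129 48:131 54:127 60:123 66:125 72:128 78:130 84:17 90:8 96:7 102:6 108:7
link edges [(-30.5, -42), (-30.0, -32), (-29.0, 44), (-28.5, 50)]
contact_force: [-1.3, 5.8, 1.3]
tool y angle -30.2 Mz 0.272 q [ 0.04  0.72  0.2   2.03 -0.34  0.42 -0.03]
contact_force: [0.1, 5.1, 2.0]
tool y angle -34.2 Mz 0.293 q [ 0.03  0.73  0.22  2.04 -0.36  0.42 -0.07]
-108:8 -102:6 -96:7 -90:6 -84:110 -78:132 -72:132 -66:131 -60:132 -54:129 -48:127 -42:128 -36:132 -30:134 -24:129 -18:9 -12:16 -6:20 0:25 6:29 12:30 18:13 24:130 30:131 36:129 42:130 48:131 54:131 60:126 66:127 72:127 78:131 84:7 90:6 96:8 102:7 108:7
link edges [(-30.5, -44), (-30.0, -34), (-28.5, 25), (-28.0, 55)]
jar [  9.7   6.  170. ] 11.67776107788086
```

```bash
python3 -m pendant '[[1,[0,0,0],[0,0,4]],[1,[0,0,0],[0,0,0]]]'|grep contact; python3 m.py; python3 k.py|tail -1; python3 -m pendant '[[1,[0,0,0],[0,0,4]],[1,[0,0,0],[0,0,0]]]'|grep contact; python3 m.py; python3 k.py; python3 -m pendant '[[1,[0,0,0],[0,0,4]],[1,[0,0,0],[0,0,0]]]'|grep contact; python3 m.py; python3 k.py
```

```text
contact_force: [-0.3, 5.9, 1.6]
tool y angle -38.1 Mz 0.356 q [ 0.02  0.73  0.23  2.04 -0.39  0.42 -0.11]
link edges [(-30.5, -47), (-30.0, -30), (-28.0, 49), (-27.5, 49)]
contact_force: [-0.6, 5.7, 1.1]
tool y angle -42.1 Mz 0.39 q [ 0.01  0.73  0.25  2.04 -0.42  0.43 -0.15]
-108:7 -102:8 -96:9 -90:6 -84:112 -78:136 -72:135 -66:134 -60:133 -54:136 -48:132 -42:130 -36:131 -30:136 -24:136 -18:65 -12:15 -6:21 0:25 6:29 12:30 18:17 24:120 30:134 36:133 42:132 48:132 54:133 60:134 66:127 72:129 78:130 84:7 90:6 96:7 102:7 108:8
link edges [(-30.5, -47), (-30.0, -25), (-28.0, 23), (-27.5, 64)]
contact_force: [0.7, 5.7, 1.4]
tool y angle -46.2 Mz 0.05 q [-0.    0.73  0.27  2.04 -0.45  0.43 -0.2 ]
-108:7 -102:7 -96:8 -90:8 -84:135 -78:133 -72:139 -66:140 -60:138 -54:137 -48:134 -42:137 -36:136 -30:133 -24:133 -18:8 -12:14 -6:21 0:26 6:31 12:32 18:15 24:52 30:48 36:47 42:135 48:136 54:136 60:134 66:135 72:136 78:136 84:58 90:8 96:7 102:9 108:9
link edges [(-32.5, -28), (-32.0, -50), (-29.0, 46), (-28.5, 52)]
```

It clicked: Mz dropped from 0.39 to 0.05 and the rib now shows 30° behind the bar, which is one click. I let go and rise.

```bash
python3 -m pendant '[[-1,[0,0,0],[0,0,0]],[-1,[0,0,0],[0,0,0]],[-1,[0,0,0],[0,0,0]],[-1,[0,0,-20],[0,0,0]],[-1,[0,0,-40],[0,0,0]],[-1,[0,0,-40],[0,0,0]],[-1,[0,0,0],[0,0,0]],[-1,[0,0,0],[0,0,0]]]'; python3 k.py; python3 j.py; python3 -c "
from plant import r
print(r.get_state()['clock'])"
```

```text
clock: 18.82
tool_pos: [0.4879, -0.1267, 0.2307]
eef_rot: [0.929, 0.369, -0.0, -0.0]
contact_force: [-1.0, -0.1, -0.5]
opening: 0.995
finger_force: 0.0
-108:114 -102:113 -96:113 -90:113 -84:115 -78:116 -72:114 -66:116 -60:113 -54:109 -48:114 -42:115 -36:114 -30:113 -24:112 -18:113 -12:113 -6:110 0:109 6:109 12:115 18:2 24:9 30:19 36:23 42:23 48:21 54:15 60:35 66:110 72:111 78:112 84:112 90:110 96:111 102:113 108:111
link edges [(-35.5, -21), (-35.0, -31), (-33.0, 27), (-32.5, 32)]
jar [  9.8   6.  170. ] 11.67776107788086
18.925
```

The ring pattern changed after release, so the bar may have sprung back. I measure the bar and rib angles more finely.

```bash
cat > k2.py <<'E'
exec(open('k.py').read().split('v=[]')[0])
def scan(rad,z,thr=70):
    t=np.radians(np.arange(0,360,2));P=np.array([[px(np.r_[K+rad*np.array([np.cos(a),np.sin(a)]),z])] for a in t],np.float32)
    L=cv2.remap(g,P,None,cv2.INTER_LINEAR,borderValue=255).ravel();d=[int(x) for x in np.arange(0,360,2)[L<thr]]
    runs=[];
    for x in d:
        if runs and x-runs[-1][1]==2: runs[-1][1]=x
        else: runs.append([x,x])
    return runs
print('tool x angle',np.degrees(a0).round(1),'(world deg)')
for rad,z in [(.042,.149),(.046,.149),(.030,.149),(.0235,.118),(.026,.118),(.021,.118)]: print(rad,z,scan(rad,z))
E
python3 k2.py
```

```text
tool x angle 43.3 (world deg)
0.042 0.149 [[14, 14], [24, 78], [242, 260]]
0.046 0.149 [[30, 48], [60, 78], [244, 258]]
0.03 0.149 [[54, 88], [104, 122], [240, 266], [318, 348]]
0.0235 0.118 [[58, 106], [220, 262]]
0.026 0.118 [[60, 106], [224, 262]]
0.021 0.118 [[58, 106], [212, 264]]
```

```bash
cat > k3.py <<'E'
exec(open('k.py').read().split('v=[]')[0])
A=R.from_euler('z',-9.2,degrees=True);o=np.array([.536,-.018,0])
for y in (-18,-14,-8,-2):
    P=np.array([[px(o+A.apply([x/1000,y/1000,.13]))] for x in range(-60,-10,2)],np.float32)
    print(y,P[0,0].round(),P[-1,0].round(),cv2.remap(g,P,None,cv2.INTER_LINEAR).ravel().tolist())
for rad in (.018,.021,.0235,.026,.0285):
    P=np.array([[px(np.r_[K+rad*np.array([np.cos(a),np.sin(a)]),.116])] for a in np.radians(range(40,130,4))],np.float32)
    print(rad,cv2.remap(g,P,None,cv2.INTER_LINEAR).ravel().tolist())
E
python3 k3.py
```

```text
-18 [183. 153.] [243. 103.] [135, 134, 133, 135, 137, 137, 135, 135, 138, 138, 138, 129, 128, 123, 12, 13, 10, 3, 4, 6, 134, 139, 63, 69, 70]
-14 [179. 148.] [238.  97.] [134, 134, 133, 136, 136, 137, 136, 135, 139, 137, 139, 132, 131, 123, 13, 12, 11, 4, 3, 33, 77, 70, 72, 73, 74]
-8 [172. 140.] [232.  88.] [135, 134, 134, 136, 136, 136, 135, 134, 138, 137, 138, 128, 134, 129, 13, 13, 30, 49, 66, 72, 75, 144, 181, 180, 181]
-2 [165. 132.] [225.  79.] [136, 134, 133, 135, 136, 136, 135, 133, 138, 137, 137, 130, 128, 124, 12, 12, 25, 73, 88, 180, 180, 180, 180, 180, 180]
0.018 [101, 90, 81, 81, 31, 3, 7, 11, 17, 22, 24, 23, 22, 21, 21, 21, 18, 13, 10, 25, 22, 8, 16]
0.021 [110, 109, 109, 109, 91, 3, 5, 10, 16, 23, 23, 22, 22, 22, 21, 17, 11, 47, 109, 111, 110, 111, 111]
0.0235 [109, 109, 109, 113, 114, 14, 4, 9, 18, 23, 23, 22, 22, 21, 17, 10, 29, 75, 111, 112, 112, 112, 112]
0.026 [109, 110, 115, 115, 113, 53, 5, 9, 18, 23, 23, 22, 22, 20, 12, 28, 38, 90, 112, 111, 111, 111, 111]
0.0285 [109, 114, 115, 112, 110, 94, 4, 8, 18, 24, 24, 22, 22, 16, 10, 39, 38, 101, 113, 114, 114, 113, 112]
```

```bash
cat > k4.py <<'E'
import sys
from h import *
from plant import r,cams
A=R.from_euler('z',-9.2,degrees=True);o=np.array([.536,-.018,0])
def prof(g,s,w,lab,ys):
    T=np.eye(4);T[:3,:3]=R.from_quat(s['eef_rot']).as_matrix();T[:3,3]=s['tool_pos'];C=np.linalg.inv(T@w['tool_from_camera'])
    def px(p):
        q=C[:3,:3]@p+C[:3,3];q=w['camera_matrix']@[q[0],-q[1],-q[2]];return q[:2]/q[2]
    for y in ys:
        P=np.array([[px(o+A.apply([x/1000,y/1000,.13]))] for x in range(-62,-18)],np.float32)
        print(lab,y,' '.join(f'{x}:{v}' for x,v in zip(range(-62,-18),cv2.remap(g,P,None,cv2.INTER_LINEAR).ravel())))
    for e in [(14,'+y end'),(-20,'-y end')]: pass
s=r.get_state();w=cams.snapshot('wrist')
q=np.array([.0785,.9969,0,0]);prof(cv2.imread('pics/w3.png',0),dict(eef_rot=q,tool_pos=[.5364,-.0126,.2343]),w,'before',(-14,-4,6))
prof(cv2.cvtColor(w['img'],cv2.COLOR_RGB2GRAY),s,w,'now',(-17,-4,4,10))
E
python3 k4.py
```

```text
before -14 -62:96 -61:48 -60:47 -59:92 -58:124 -57:123 -56:123 -55:123 -54:112 -53:27 -52:8 -51:11 -50:11 -49:11 -48:11 -47:19 -46:90 -45:126 -44:129 -43:126 -42:124 -41:126 -40:124 -39:124 -38:125 -37:127 -36:127 -35:120 -34:94 -33:77 -32:56 -31:72 -30:96 -29:48 -28:49 -27:63 -26:66 -25:69 -24:70 -23:70 -22:71 -21:71 -20:72 -19:73
before -4 -62:94 -61:48 -60:46 -59:96 -58:121 -57:121 -56:122 -55:122 -54:108 -53:22 -52:8 -51:12 -50:11 -49:10 -48:11 -47:16 -46:91 -45:128 -44:129 -43:127 -42:125 -41:113 -40:88 -39:85 -38:73 -37:38 -36:27 -35:32 -34:42 -33:55 -32:64 -31:67 -30:70 -29:70 -28:71 -27:72 -26:72 -25:74 -24:74 -23:75 -22:86 -21:130 -20:164 -19:169
before 6 -62:93 -61:47 -60:44 -59:95 -58:121 -57:122 -56:121 -55:121 -54:105 -53:21 -52:8 -51:12 -50:11 -49:11 -48:11 -47:18 -46:94 -45:129 -44:130 -43:116 -42:89 -41:84 -40:53 -39:27 -38:27 -37:35 -36:43 -35:53 -34:64 -33:68 -32:70 -31:71 -30:71 -29:72 -28:73 -27:74 -26:74 -25:75 -24:82 -23:123 -22:163 -21:169 -20:169 -19:170
now -17 -62:133 -61:135 -60:135 -59:133 -58:134 -57:134 -56:134 -55:134 -54:135 -53:136 -52:136 -51:136 -50
[... 588 characters left out ...]
-62:132 -61:135 -60:135 -59:132 -58:134 -57:134 -56:133 -55:134 -54:135 -53:135 -52:135 -51:136 -50:136 -49:137 -48:134 -47:133 -46:133 -45:135 -44:138 -43:138 -42:137 -41:136 -40:136 -39:128 -38:130 -37:129 -36:129 -35:130 -34:124 -33:42 -32:13 -31:13 -30:23 -29:67 -28:74 -27:114 -26:175 -25:180 -24:180 -23:180 -22:180 -21:180 -20:180 -19:180
now 10 -62:132 -61:135 -60:135 -59:132 -58:133 -57:133 -56:132 -55:134 -54:134 -53:135 -52:135 -51:135 -50:135 -49:136 -48:135 -47:132 -46:132 -45:134 -44:137 -43:137 -42:137 -41:136 -40:135 -39:114 -38:128 -37:129 -36:130 -35:129 -34:123 -33:42 -32:12 -31:22 -30:68 -29:115 -28:180 -27:180 -26:180 -25:180 -24:180 -23:180 -22:180 -21:180 -20:180 -19:180
```

The jaw has moved about 20 mm and its pad is at the jar. The bar stands at 70° with the rib about 30° behind it, so one click is kept, but the knob relaxed when released. I re-grip and tighten by a few degrees, well short of another click. This also tests the clamping.

```bash
python3 -m pendant '[[-1,[0,0,0],[0,0,-8]],[-1,[0,0,0],[0,0,-8]],[-1,[0,0,0],[0,0,-8.5]],[-1,[0,0,40],[0,0,0]],[-1,[0,0,40],[0,0,0]],[-1,[0,0,20],[0,0,0]],[1,[0,0,0],[0,0,0]],[1,[0,0,0],[0,0,0]]]' 30 | grep -v rot
python3 -m pendant '[[1,[0,0,0],[0,0,0]],[1,[0,0,0],[0,0,0]],[1,[0,0,0],[0,0,0]],[1,[0,0,0],[0,0,0]],[1,[0,0,0],[0,0,0]],[1,[0,0,0],[0,0,0]],[1,[0,0,0],[0,0,0]],[1,[0,0,0],[0,0,0]]]' 30; python3 m.py;python3 k.py
python3 -m pendant '[[1,[0,0,0],[0,0,4]],[1,[0,0,0],[0,0,0]]]'|grep contact; python3 m.py;  python3 -m pendant '[[1,[0,0,0],[0,0,4]],[1,[0,0,0],[0,0,0]]]'|grep contact; python3 m.py;python3 k.py
```

```text
clock: 20.08
tool_pos: [0.4885, -0.1271, 0.1316]
contact_force: [0.2, -0.7, 0.8]
opening: 0.794
finger_force: 0.0
clock: 21.08
tool_pos: [0.4877, -0.1268, 0.1312]
eef_rot: [0.83, 0.558, -0.0, -0.0]
contact_force: [-1.5, -0.0, 1.4]
opening: 0.157
finger_force: 30.0
tool y angle -22.2 Mz 0.117 q [ 0.05  0.72  0.19  2.04 -0.31  0.41  0.09]
-108:7 -102:7 -96:8 -90:58 -84:131 -78:127 -72:132 -66:133 -60:133 -54:131 -48:130 -42:131 -36:132 -30:128 -24:126 -18:38 -12:15 -6:21 0:23 6:27 12:31 18:17 24:69 30:44 36:45 42:129 48:129 54:130 60:128 66:127 72:130 78:130 84:125 90:19 96:8 102:8 108:7
link edges [(-34.5, -30), (-34.0, -55), (-33.0, 31), (-32.5, 50)]
contact_force: [-3.2, 0.7, 2.8]
tool y angle -26.2 Mz 0.1 q [ 0.04  0.72  0.2   2.04 -0.34  0.41  0.05]
contact_force: [-2.3, 1.6, 2.8]
tool y angle -30.1 Mz 0.083 q [ 0.03  0.73  0.22  2.04 -0.36  0.42  0.01]
-108:7 -102:6 -96:7 -90:110 -84:133 -78:129 -72:131 -66:134 -60:135 -54:132 -48:132 -42:132 -36:133 -30:129 -24:128 -18:100 -12:14 -6:20 0:23 6:27 12:30 18:20 24:82 30:46 36:46 42:130 48:130 54:131 60:129 66:130 72:131 78:132 84:129 90:18 96:8 102:7 108:5
link edges [(-34.0, -39), (-33.5, -42), (-32.0, 34), (-31.5, 55)]
```

```bash
python3 -m pendant '[[1,[0,0,0],[0,0,4]],[1,[0,0,0],[0,0,4]],[1,[0,0,0],[0,0,0]],[1,[0,0,0],[0,0,0]]]'|grep contact; python3 m.py;python3 k.py; python3 -m pendant '[[-1,[0,0,0],[0,0,0]],[-1,[0,0,0],[0,0,0]]]'; python3 k.py; python3 -m pendant '[[-1,[0,0,0],[0,0,0]],[-1,[0,0,0],[0,0,0]]]'|grep open; python3 k.py;python3 j.py
```

```text
contact_force: [-4.6, 1.4, 4.1]
tool y angle -38.1 Mz 0.137 q [ 0.01  0.73  0.25  2.04 -0.42  0.43 -0.08]
-108:7 -102:7 -96:8 -90:113 -84:136 -78:132 -72:132 -66:137 -60:137 -54:135 -48:135 -42:132 -36:135 -30:132 -24:130 -18:129 -12:15 -6:19 0:23 6:28 12:31 18:22 24:7 30:45 36:46 42:129 48:132 54:133 60:133 66:130 72:132 78:134 84:131 90:17 96:8 102:7 108:9
link edges [(-33.5, -37), (-33.0, -43), (-30.5, 53), (-30.0, 28)]
clock: 22.48
tool_pos: [0.4898, -0.1275, 0.1313]
eef_rot: [0.9, 0.437, 0.001, 0.001]
contact_force: [0.5, 0.2, 0.0]
opening: 0.359
finger_force: 0.0
-108:8 -102:6 -96:4 -90:5 -84:6 -78:140 -72:139 -66:136 -60:134 -54:139 -48:141 -42:139 -36:139 -30:135 -24:139 -18:137 -12:134 -6:133 0:138 6:16 12:7 18:18 24:29 30:26 36:25 42:23 48:18 54:39 60:136 66:136 72:136 78:125 84:19 90:6 96:6 102:5 108:7
link edges [(-35.5, -29), (-35.0, -53), (-32.5, 35), (-32.0, 55)]
opening: 0.632
-108:129 -102:130 -96:131 -90:132 -84:134 -78:132 -72:132 -66:129 -60:128 -54:133 -48:134 -42:132 -36:131 -30:127 -24:131 -18:129 -12:126 -6:126 0:130 6:104 12:6 18:16 24:26 30:25 36:25 42:23 48:18 54:10 60:128 66:129 72:131 78:128 84:127 90:130 96:129 102:123 108:125
link edges [(-35.5, -29), (-35.0, -49), (-32.5, 36), (-32.0, 49)]
jar [  9.8   6.  170. ] 11.67776107788086
```

```bash
python3 -m pendant '[[-1,[0,0,0],[0,0,0]],[-1,[0,0,-50],[0,0,0]],[-1,[0,0,-50],[0,0,0]],[-1,[0,0,0],[0,0,0]]]'|grep tool_pos; python3 k2.py; python3 k3.py|tail -5; python3 k4.py | grep now; python3 j.py
```

```text
tool_pos: [0.4903, -0.1278, 0.2344]
tool x angle 51.8 (world deg)
0.042 0.149 [[14, 14], [28, 80], [96, 110], [242, 258]]
0.046 0.149 [[12, 12], [34, 52], [62, 78], [244, 256]]
0.03 0.149 [[56, 90], [112, 126], [238, 264], [320, 356]]
0.0235 0.118 [[58, 106], [222, 262]]
0.026 0.118 [[60, 106], [224, 262]]
0.021 0.118 [[56, 106], [214, 264]]
0.018 [105, 99, 87, 80, 18, 6, 10, 16, 19, 22, 22, 23, 23, 23, 23, 19, 13, 15, 34, 20, 11, 17, 21]
0.021 [110, 108, 108, 108, 68, 5, 8, 14, 20, 21, 22, 23, 22, 22, 18, 11, 20, 52, 108, 110, 109, 109, 111]
0.0235 [109, 108, 109, 112, 103, 10, 8, 13, 20, 21, 22, 23, 24, 20, 12, 19, 38, 69, 111, 111, 111, 111, 111]
0.026 [108, 109, 112, 114, 112, 33, 6, 14, 22, 22, 23, 23, 22, 15, 13, 37, 38, 81, 110, 110, 111, 110, 111]
0.0285 [108, 112, 113, 111, 109, 63, 6, 13, 21, 22, 23, 24, 21, 11, 64, 38, 38, 96, 112, 113, 112, 111, 111]
now -17 -62:135 -61:133 -60:133 -59:133 -58:132 -57:132 -56:133 -55:135 -54:135 -53:136 -52:136 -51:136 -50:135 -49:133 -48:134 -47:135 -46:137 -45:137 -44:136 -43:137 -42:138 -41:136 -40:132 -39:121 -38:128 -37:128 -36:130 -
[... 511 characters left out ...]
 -57:133 -56:134 -55:134 -54:135 -53:135 -52:135 -51:136 -50:135 -49:133 -48:132 -47:134 -46:136 -45:137 -44:136 -43:136 -42:136 -41:134 -40:131 -39:124 -38:128 -37:128 -36:128 -35:129 -34:115 -33:26 -32:13 -31:12 -30:14 -29:42 -28:72 -27:74 -26:110 -25:174 -24:179 -23:179 -22:179 -21:179 -20:179 -19:179
now 10 -62:135 -61:132 -60:131 -59:133 -58:131 -57:132 -56:133 -55:134 -54:134 -53:133 -52:134 -51:135 -50:135 -49:132 -48:130 -47:133 -46:135 -45:137 -44:136 -43:135 -42:135 -41:133 -40:130 -39:123 -38:129 -37:129 -36:130 -35:129 -34:117 -33:32 -32:13 -31:12 -30:33 -29:72 -28:97 -27:170 -26:179 -25:179 -24:179 -23:179 -22:179 -21:179 -20:180 -19:179
jar [  9.8   6.  170. ] 11.67776107788086
```

The bar sprang back to exactly the same place, 70°, with the jaw and the rib lag unchanged. The pad pushes the knob back until friction holds it, so the jar is under clamp force with one click. The gripper is clear, so I hand in.

```bash
python3 -c "
from plant import r
print(r.get_state()['contact_force']);print(r.finish_job())"
```

```text
[ 0.2396168  -0.61437618 -0.80151591]
the job is handed in; nothing more can be done
None
```

I handed the job in with the jar against the side stop and far fence, within about 1 mm of the nest, and the clutch at one click; the clamp force itself was inferred from the knob springing back to the same place twice, not measured, and no verdict came back.

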